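Lean the framed mirror against the splashback

TASK

Take the rectangular framed mirror out of the bamboo stand and lean it back against the low granite splashback at a stable angle, glass facing out into the room. Its foot must stand down inside the narrow aluminium tray, up against the tray's front rim so that it cannot slide. Set it down gently, let go, and leave everything else where it is.

Things in the scene. Friction and masses are not known exactly. Their poses are not given: they have to be found in the camera images.
- mirror_center (a point): (All sizes here are in mm.) Centre of the loose rectangular mirror: a bamboo-framed board 120 wide (its x), 12 thick (its y), 170 tall (its z, up when it stands), 0.15 to 0.3 kg. Glass on its -y face, plain bamboo back on +y. It starts upright in the stand, and can be taken by its top edge, fingers either side of the 12 mm thickness, and lifted straight up. This point is 85 above the foot and 6 behind the glass.
- mirror_foot (a point): Middle of the mirror's flat bottom edge (same axes as mirror_center), 85 below mirror_center, half-way through the thickness.
- stand: Fixed bamboo stand, slab 190 (its x) by 120 (its y) by 18 high; origin under its centre. Two pairs of pegs 8 in diameter, their tops 68 above the counter, at x = -40 and +40, y = 18 and 42, leave a slot 16 wide along x, centred on y = 30, in which the mirror stands on the slab. Two small lens cases (62 by 29 by 15 high) lie loose on the slab at y = -25 and three short pegs, tops at 40, line its -y edge.
- splash: Fixed granite splashback: an upright slab 360 long (its x), 20 thick, 100 high, square to the counter. Origin on the counter at the middle of the bottom edge of its front face; the front face looks along its -y, the slab fills y = 0 to 20. Nothing stands on it or close behind it. The mirror is taller than it and leans against its top front edge.
- tray: Fixed narrow rectangular aluminium tray, 220 long (its x, parallel to the splashback) by 56 deep (its y) outside, walls 3 thick, floor 3 thick, rims 14 high; origin under its centre. Its back rim (+y) touches the splashback's front face; its front rim (-y) has its inner face at y = -25. With the mirror's foot against the front rim and its back on the splashback's top edge, it leans about 23 degrees from vertical. The tray is empty.
- jar_mid (a point): Middle of a loose frosted jar, radius 30, 60 high. Leave it alone.
- cup_mid (a point): Middle of a loose ceramic cup, radius 35, 85 high. Leave it alone.
- case_teal_mid (a point): Middle of a loose teal lens case on the stand. Leave it alone.
- case_white_mid (a point): Middle of a loose white lens case on the stand. Leave it alone.
- tweezer_mid (a point): Middle of loose plastic tweezers, about 100 long, 9 high. Leave it alone.
- round_mirror_mid (a point): Centre of the disc of a loose round hand mirror lying flat, disc radius 58, handle about 90 long, 12 thick. This is not the mirror to move.
- soap_mid (a point): Middle of a loose bar of soap, 85 by 55 by 28. Leave it alone.

How it is judged:
By the outcome, as a careful person would: the job done as asked, in the order asked, and still so for the second after the job is handed in, with the robot touching nothing.
It also fails if it takes over 48 s, if anything falls off the work surface, if the arm or the gripper's body presses on something with over 40 N, if the wrist force passes 120 N, or if a joint passes its speed limit or range.

ROBOT

A 6-joint arm with a two-finger parallel gripper is mounted at the origin on the work surface. World frame = base frame: x ahead of the robot, y to its left, z up, the work surface at z = 0. Lengths are in m, angles in rad, forces in N, time in s.
With the tool pointing down it reaches from about 0.35 to 0.975 m from the base axis. Payload 4.9 kg.
Tool frame: the origin (TCP) lies on the centre line of the jaws, within the pads' length; the fingertips stand 14 mm ahead of it and the grasp point (between the pads) lies 5 mm behind it; z points along the fingers, y is the line along which they close (so a half turn about z gives the same grasp; the last joint's range is limited). The gripper opens to 85 mm and grips with 20 to 120 N. Pads are 22 mm wide; open, the fingers measure 114 mm over their backs; the gripper's body (76 mm by 85 mm) begins 54 mm behind the grasp point. The pads swing forward as they close: fully open they stand 13 mm farther back than shut.
Start: joints at [-1.366, 0.053, 1.613, -0, 1.476, -0.119], TCP at [0.199, -0.593, 0.245] pointing down, gripper open.
Joint ranges: [-3.01, 3.01], [-1.01, 2.22], [0.06, 2.58], [-1.02, 4.17], [0.09, 2.62], [-3.14, 3.14]. Speed limits (rad/s): [2.57, 2.57, 3.14, 3.14, 3.14, 3.14].

INTERFACE

Orientations are given as a unit quaternion [w, x, y, z].
In Python, from plant import * gives the robot as it stands.
- The arm moves only by the tool send_rows, never from a script. Its argument "steps" is a list of rows, each an object with "translation": the shift along the tool's x, y, z in cm, a list of three; "delta_rot": the turn, a rotation vector about the tool's x, y, z in rad, a list of three; "jaw": the finger opening in cm, from 0 to 8.54. In form: [{"translation": [dx, dy, dz], "delta_rot": [rx, ry, rz], "jaw": jaw}, ...]. A call has exactly 8 rows; each row is the pose to reach, as a shift and turn from the pose commanded when the call began, along the tool's axes at that moment; what a row does not reach only later rows make up. A row lasts 1/10 s, in which the tool goes at most 50 mm and 8.59 degrees, less where a joint would pass 70% of its speed; a pose out of reach is approached as far as the arm can. A call with a gripper value outside its range is refused whole. The fingers move at their own pace and stop on an object; the grip force is fixed at half the most. Time passes only in rows, so rows that repeat a pose let the fingers close, or fill a call up. It gives the time, the measured TCP pose, the force, the opening and the grip force at its end, in the units of the state.
- state(): the state, without advancing time (a new reading comes with each control period).
- grab_frame(name): name is "scene" or "top"; returns a dict with "pixels" (420x560x3 uint8, blue, green, red), "range_z" (420x560 float32, m along the optical axis (not along the pixel's ray), 0 where there is no reading), "fx", "fy", "cx", "cy" (pixels), "dist" ([k1, k2, p1, p2, k3] as OpenCV has them; the pictures are not rectified), "rvec" (rotation vector, rad) and "tvec" (3), from world to camera coordinates, as OpenCV has them. Camera axes: x right, y down, z forward; pixel columns grow to the right and rows downward; lengths in m; the calibration is good to about 2 mm. A picture is of the moment at which its call begins.
- job_done(): hands the job in; it is judged then, once.
The state is a dict: "time": time; "joint_pos": joint angles; "joint_vel": joint speeds; "joint_efforts": joint torques, N m; "tool_pos": TCP position; "tool_rot": TCP orientation; "contact_force": force on the tool from outside, world axes, zero at the start; "ft_torque": the same for the moment, N m; "gripper_width": opening from 0.0 (shut) to 1.0 (fully open); "grasp_force": force on a finger pad.
Only numpy, scipy, OpenCV 4.12 (cv2) and the standard library are available. Lean on these libraries where they do the work, as an engineer would, in place of code of your own. Each camera call takes 0.05 s, during which the arm holds its last target. There are 200 camera calls.

## Working session

There is one attempt and no reset: what is moved stays moved. The work goes in short steps, Python scripts to look and compute and a tool call to move; the robot and the scene stay as the last step left them, time stands still between calls to the robot, and variables do not carry over. Pictures are saved under pics/ and viewed, at most 10 in all, crops included, and the job is handed in when it is done.

Besides the shell and the picture viewer there is one more tool, called as a command line: name --argument value ..., lists and objects as JSON in quotes. send_rows: Moves the arm, as the interface text tells. Its arguments: {"type":"object","properties":{"steps":{"type":"array","items":{"type":"object","properties":{"translation":{"type":"array","items":{"type":"number"}},"delta_rot":{"type":"array","items":{"type":"number"}},"jaw":{"type":"number"}}}}},"required":["steps"]}

```bash
mkdir -p pics; ls; cat > h.py <<'E'
from plant import *
import numpy as np, cv2, pickle
def grab(n,tag):
    f=grab_frame(n); cv2.imwrite(f'pics/{tag}.png',f['pixels']); pickle.dump(f,open(f'pics/{tag}.pkl','wb')); return f
def load(tag): return pickle.load(open(f'pics/{tag}.pkl','rb'))
def KD(f): return np.array([[f['fx'],0,f['cx']],[0,f['fy'],f['cy']],[0,0,1.]]),np.array(f['dist'],float)
def cloud(f):
    K,D=KD(f); h,w=f['range_z'].shape
    u,v=np.meshgrid(np.arange(w),np.arange(h))
    p=cv2.undistortPoints(np.stack([u,v],-1).reshape(-1,1,2).astype(float),K,D).reshape(h,w,2)
    z=f['range_z'].astype(float)[...,None]
    c=np.concatenate([p*z,z],-1); R=cv2.Rodrigues(np.array(f['rvec'],float))[0]; t=np.array(f['tvec'],float).ravel()
    P=(c-t)@R; P[f['range_z']==0]=np.nan
    return P
def proj(f,X):
    K,D=KD(f); return cv2.projectPoints(np.array(X,float).reshape(-1,1,3),np.array(f['rvec'],float),np.array(f['tvec'],float),K,D)[0].reshape(-1,2)
E
python3 - <<'E'
from h import *
for n in ('scene','top'):
    f=grab(n,n+'0'); P=cloud(f); R=cv2.Rodrigues(np.array(f['rvec'],float))[0]
    print(n,-R.T@np.array(f['tvec']).ravel(),f['fx'],f['dist'],R[2], np.nanmedian(P[...,2]))
a=np.vstack([load('scene0')['pixels'],load('top0')['pixels']])
s=state();print(s)
E
```

```text
pics
scene [ 1.05764974 -0.56210494  0.55829257] 405.26291070890136 [-0.06880747  0.          0.          0.          0.        ] [-0.55283516  0.6149128  -0.56236601] 1.2918558428812856e-05
top [ 0.44142919 -0.03914148  0.90056862] 387.6341677373783 [-0.08372744  0.          0.          0.          0.        ] [ 0.17301756 -0.00168752 -0.98491729] 1.8553635964516963e-05
{'time': 0.1, 'joint_pos': array([-1.36601280e+00,  5.33390304e-02,  1.61417739e+00, -2.27320098e-05,
        1.47601279e+00, -1.19008791e-01]), 'joint_vel': array([ 0.00160265, -0.00081632, -0.00255045,  0.0014579 ,  0.00066184,
        0.00037281]), 'joint_efforts': array([ 1.39055282e-03, -3.94901454e+01, -3.71363604e+01, -7.67327492e-05,
        3.87750420e-03,  2.88086278e-05]), 'tool_pos': array([ 0.19872936, -0.59198344,  0.2441437 ]), 'tool_rot': array([-9.66905416e-04,  9.86922778e-01,  1.61190857e-01, -5.28178266e-05]), 'contact_force': array([ 0.496211  , -0.48977909,  1.31653772]), 'ft_torque': array([ 0.00611455,  0.00480263, -0.04937774]), 'grasp_force': 0.0, 'gripper_width': 0.9998344822748116}
```

View pics/scene0.png

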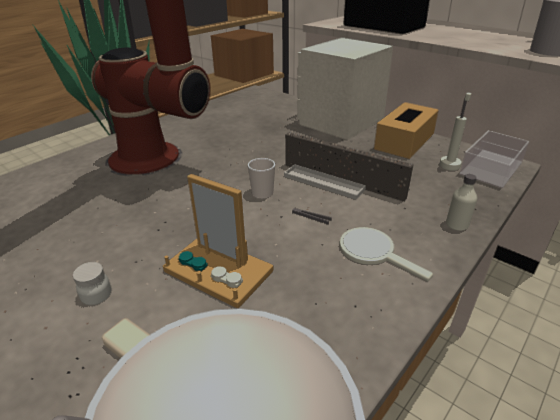

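View pics/top0.png

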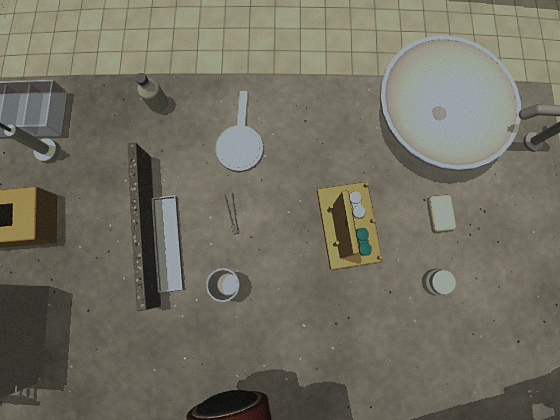

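The scene view shows the mirror in its stand at about (190–245, 178–265), the splashback at (285–410, 135–195), and the tray in front of it. In the top view the mirror's top edge is near (338, 225), the splashback near (145, 225) and the tray near (170, 243). Image left is +y.

```bash
cat > m.py <<'E'
from h import *
def rect(P,m):
    pts=P[m][:,:2].astype(np.float32); (c,s,a)=cv2.minAreaRect(pts*1000); return np.round(c,1),np.round(s,1),round(a,2),len(pts)
for n in ('top0','scene0'):
    f=load(n);P=cloud(f);z=P[...,2];x=P[...,0];y=P[...,1]
    v,u=np.mgrid[:420,:560]
    if n=='top0':
        roi=(u>315)&(u<385)&(v>178)&(v<272); rs=(u>120)&(u<165)&(v>135)&(v<315); rt=(u>148)&(u<190)&(v>190)&(v<300)
    else:
        roi=(u>160)&(u<275)&(v>170)&(v<305); rs=(u>280)&(u<412)&(v>130)&(v<198); rt=(u>278)&(u<370)&(v>160)&(v<200)
    print(n,'zmax',np.nanmax(z[roi]),np.nanmax(z[rs]))
    for nm,m in (('mirtop',roi&(z>.178)&(z<.2)),('mirbody',roi&(z>.08)&(z<.175)),('slab',roi&(z>.012)&(z<.022)),('splashtop',rs&(z>.094)&(z<.106)),('splash',rs&(z>.03)&(z<.106)),('trayrim',rt&(z>.009)&(z<.018)),('trayall',rt&(z>.002)&(z<.018))):
        if m.sum()>5: print(nm,rect(P,m), np.round(np.median(P[m],0),4))
E
python3 m.py
```

```text
top0 zmax 0.19327850365855986 0.10378471163709034
mirtop (array([ 545. , -166.1]), array([119.7,  12.8]), 9.52, 465) [ 0.5442 -0.1657  0.1877]
mirbody (array([ 543.4, -160.9]), array([119.5,   9.7]), 13.72, 496) [ 0.5416 -0.161   0.1322]
slab (array([ 562.9, -194.2]), array([190.9, 121.5]), 9.53, 2342) [ 0.5613 -0.1921  0.018 ]
splashtop (array([548.1, 269.2]), array([358.2,  23.1]), 7.48, 1659) [0.5408 0.2672 0.0993]
splash (array([548.5, 269. ]), array([358.9,  23.5]), 7.48, 3225) [0.5387 0.2627 0.0955]
trayrim (array([517.1, 227.7]), array([252.5,  59.7]), 7.48, 480) [0.5189 0.2394 0.0134]
trayall (array([517.3, 216.6]), array([254.9,  88.2]), 5.48, 1890) [0.5184 0.2285 0.004 ]
scene0 zmax 0.18874514342316373 0.10193136892285799
mirtop (array([ 545.3, -167.2]), array([123.5,  14.3]), 9.95, 432) [ 0.5503 -0.1684  0.1861]
mirbody (array([485.2, -78.1]), array([113.4, 277. ]), 33.97, 2095) [ 0.5538 -0.1713  0.1299]
slab (array([537.3, -74. ]), array([194.4, 377.9]), 12.46, 2677) [ 0.5882 -0.1995  0.017 ]
splashtop (array([548.8, 268.7]), array([358.8,  25.4]), 7.39, 629) [0.5565 0.2681 0.0984]
splash (array([533.5, 379.4]), array([362.8, 250.5]), 7.5, 3950) [0.5719 0.2683 0.0665]
trayrim (array([505.5, 226.6]), array([262.4,  64.3]), 7.73, 470) [0.5228 0.2427 0.0127]
trayall (array([508. , 202.7]), array([264.5, 111.1]), 7.3, 1142) [0.5214 0.2379 0.0073]
```

```bash
cat >> h.py <<'E'
from scipy.spatial.transform import Rotation as Ro
def Rt(yaw,tilt=0): # tool x along yaw, pointing down, leaned back by tilt
    c,s=np.cos(yaw),np.sin(yaw)
    return Ro.from_matrix(np.array([[c,s,0],[s,-c,0],[0,0,-1.]]))*Ro.from_rotvec([-tilt,0,0])
def cur():
    s=state(); q=s['tool_rot']; return np.array(s['tool_pos']),Ro.from_quat([q[1],q[2],q[3],q[0]]),s
def delta(p,R):
    p0,R0,s=cur(); print('t',round(s['time'],2),'trans cm',np.round(R0.inv().apply(np.array(p)-p0)*100,2),'rot',np.round((R0.inv()*R).as_rotvec(),4))
E
python3 - <<'E'
from h import *
a=np.radians(7.46); ex=np.array([np.cos(a),np.sin(a),0]); ey=np.array([-np.sin(a),np.cos(a),0]); c=np.array([.5484,.2689,0])
v,u=np.mgrid[:420,:560]
for n in ('top0','scene0'):
    f=load(n);P=cloud(f);Q=np.stack([(P-c)@ex,(P-c)@ey,P[...,2]],-1)
    k=(abs(Q[...,0])<.25)
    m=k&(Q[...,2]>.095)&(Q[...,2]<.105)&(abs(Q[...,1])<.03)
    print(n,'splash y pct',np.percentile(Q[m][:,1],[2,50,98]),'z',np.median(Q[m][:,2]))
    m=k&(Q[...,2]>.008)&(Q[...,2]<.018)&(Q[...,1]<-.015)&(Q[...,1]>-.09)
    print('rim x pct',np.percentile(Q[m][:,0],[1,3,10,50,90,97,99]),'y',np.percentile(Q[m][:,1],[1,5,25,50]))
    g=f['pixels'].astype(int).min(-1)>130
    m=k&g&(Q[...,2]<.02)&(Q[...,1]<-.01)&(Q[...,1]>-.09)
    print('bright x',np.percentile(Q[m][:,0],[1,5,50,95,99]),'y',np.percentile(Q[m][:,1],[1,5,50,95]),m.sum())
delta([.545,-.1665,.25],Rt(.1665))
E
```

```text
top0 splash y pct [-0.00984092 -0.00039577  0.01002168] z 0.09938680912277476
rim x pct [-0.14693843 -0.14644118 -0.1447191  -0.03672732  0.0701038   0.07195712
  0.0727534 ] y [-0.06656857 -0.066237   -0.06559991 -0.06433124]
bright x [-0.14520416 -0.13691938 -0.04096545  0.06075423  0.07128606] y [-0.06498078 -0.06356235 -0.04594455 -0.03152408] 1280
scene0 splash y pct [-0.01079934 -0.00361436  0.00964773] z 0.09855391023713247
rim x pct [-0.1471381  -0.14685621 -0.14459214 -0.03102441  0.07027734  0.07228781
  0.07270441] y [-0.06799032 -0.06728708 -0.06544277 -0.06375784]
bright x [-0.14438796 -0.13297997 -0.02927458  0.05932932  0.07080686] y [-0.06522457 -0.06337682 -0.03893825 -0.03047389] 270
t 0.1 trans cm [ 46.37 -29.32  -0.52] rot [-1.900e-03 -1.000e-04  1.573e-01]
```

send_rows --steps '[{"translation": [2,-1.3,0],"delta_rot": [0,0,0.02],"jaw": 8.5},{"translation": [5.5,-3.5,0],"delta_rot": [0,0,0.04],"jaw": 8.5},{"translation": [9.5,-6,0],"delta_rot": [0,0,0.06],"jaw": 8.5},{"translation": [13.5,-8.5,0],"delta_rot": [0,0,0.08],"jaw": 8.5},{"translation": [17.5,-11.1,0],"delta_rot": [0,0,0.1],"jaw": 8.5},{"translation": [21.5,-13.6,0],"delta_rot": [0,0,0.12],"jaw": 8.5},{"translation": [25.5,-16.1,0],"delta_rot": [0,0,0.14],"jaw": 8.5},{"translation": [29,-18.4,0],"delta_rot": [0,0,0.157],"jaw": 8.5}]'

```text
time: 0.9
tool_pos: [0.4161, -0.3237, 0.2449]
tool_rot: [-0.0, 0.997, 0.083, -0.0]
contact_force: [0.4, -1.2, -0.8]
gripper_width: 0.999
grasp_force: 0.0
```

```bash
python3 - <<'E'
from h import *
delta([.545,-.1665,.25],Rt(.1665)); print(cur()[2]['joint_pos'],cur()[0])
E
```

```text
t 0.9 trans cm [ 15.32 -13.37  -0.51] rot [-0.0005  0.0001  0.    ]
[-8.02467208e-01 -1.82884580e-01  1.83831976e+00  2.03161422e-04
  1.48664976e+00  6.01791872e-01] [ 0.41611347 -0.32371693  0.244872  ]
```

send_rows --steps '[{"translation": [3,-2.6,0],"delta_rot": [0,0,0],"jaw": 8.5},{"translation": [6,-5.2,-0.2],"delta_rot": [0,0,0],"jaw": 8.5},{"translation": [9,-7.8,-0.4],"delta_rot": [0,0,0],"jaw": 8.5},{"translation": [12,-10.5,-0.5],"delta_rot": [0,0,0],"jaw": 8.5},{"translation": [14.2,-12.4,-0.5],"delta_rot": [0,0,0],"jaw": 8.5},{"translation": [15.3,-13.4,-0.5],"delta_rot": [0,0,0],"jaw": 8.5},{"translation": [15.3,-13.4,-0.5],"delta_rot": [0,0,0],"jaw": 4.5},{"translation": [15.3,-13.4,-0.5],"delta_rot": [0,0,0],"jaw": 4.5}]'

```text
time: 1.7
tool_pos: [0.5433, -0.1688, 0.2499]
tool_rot: [0.0, 0.997, 0.083, -0.001]
contact_force: [0.2, -0.6, 0.6]
gripper_width: 0.685
grasp_force: 0.0
```

```bash
python3 - <<'E'
from h import *
print(cur()[2]['joint_pos'],cur()[0]); delta([.545,-.1665,.168],Rt(.1665))
a=grab('scene','s1')['pixels'][100:320,120:400];b=grab('top','t1')['pixels'][140:360,240:520]
cv2.imwrite('pics/c1.png',cv2.resize(np.vstack([a,b])[:, :],None,fx=1.35,fy=1.35))
E
```

```text
[-4.31695323e-01 -8.24763718e-02  1.73895733e+00 -7.14239693e-04
  1.48595489e+00  9.72562093e-01] [ 0.54333389 -0.16881324  0.24990668]
t 1.7 trans cm [ 0.21 -0.2   8.19] rot [0.0001 0.0011 0.0001]
```

View pics/c1.png

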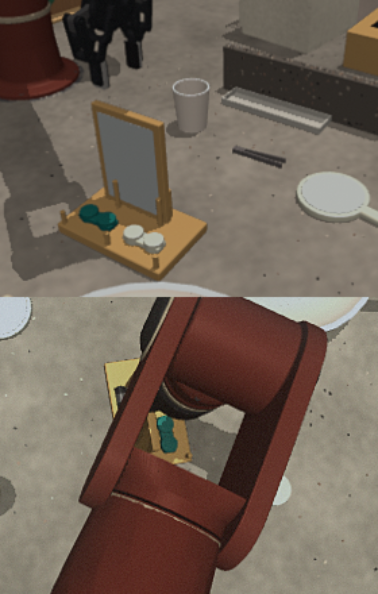

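send_rows --steps '[{"translation": [0,0,0.5],"delta_rot": [0,0,0],"jaw": 4.5},{"translation": [0,0,1],"delta_rot": [0,0,0],"jaw": 4.5},{"translation": [0,0,1.5],"delta_rot": [0,0,0],"jaw": 4.5},{"translation": [0,0,2],"delta_rot": [0,0,0],"jaw": 4.5},{"translation": [0,0,2.5],"delta_rot": [0,0,0],"jaw": 4.5},{"translation": [0,0,3],"delta_rot": [0,0,0],"jaw": 4.5},{"translation": [0,0,3],"delta_rot": [0,0,0],"jaw": 4.5},{"translation": [0,0,3],"delta_rot": [0,0,0],"jaw": 4.5}]'

```text
time: 2.6
tool_pos: [0.5438, -0.1682, 0.2202]
tool_rot: [-0.0, 0.997, 0.083, -0.0]
contact_force: [-0.3, 0.0, 0.4]
gripper_width: 0.531
grasp_force: 0.0
```

```bash
python3 - <<'E'
from h import *
p,R,s=cur(); print(p,s['gripper_width']); delta([.545,-.1665,.168],Rt(.1665))
f=grab('scene','s2');print(proj(f,[p,[.545,-.1665,.188]]))
P=cloud(f);d=R.inv().apply((P-p).reshape(-1,3)).reshape(P.shape)
m=(np.abs(d[...,0])<.03)&(np.abs(d[...,1])<.08)&(d[...,2]>-.02)&(d[...,2]<.013)
q=d[m]; print(m.sum()); h,e=np.histogram(q[:,1]*1000,bins=np.arange(-70,75,5)); print([(int(a),int(b)) for a,b in zip(e,h) if b])
m=(np.abs(d[...,0])<.07)&(np.abs(d[...,1])<.02)&(d[...,2]>.027)&(d[...,2]<.06); q=d[m]*1000; print('mirror in tool',np.percentile(q,[2,50,98],axis=0).round(1))
cv2.imwrite('pics/c2.png',cv2.resize(f['pixels'][90:290,110:320],None,fx=2.5,fy=2.5))
E
```

```text
[ 0.54384756 -0.16818602  0.22015642] 0.5308698424159534
t 2.6 trans cm [ 0.14 -0.15  5.22] rot [-0.0001  0.0002  0.0004]
[[209.85574208 166.59770474]
 [212.83231185 182.11993115]]
384
[(-40, 1), (-35, 8), (-30, 16), (-25, 165), (-20, 1), (20, 12), (25, 46), (30, 55), (35, 80)]
mirror in tool [[-55.5  -6.   32. ]
 [ 11.4   4.1  42.9]
 [ 61.3   6.1  59.3]]
```

View pics/c2.png

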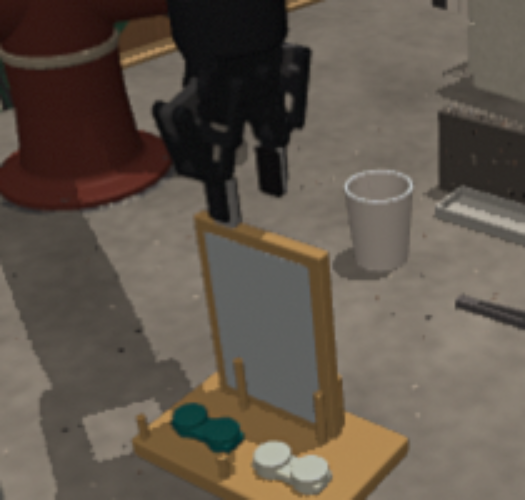

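The fingers straddle the mirror's top edge, with the tips near (222, 215) and (272, 190) in the crop. In the tool frame the mirror is centred to within 1 mm, so I'm descending.

send_rows --steps '[{"translation": [0.2,-0.05,0.7],"delta_rot": [0,0,0],"jaw": 4.5},{"translation": [0.2,-0.05,1.4],"delta_rot": [0,0,0],"jaw": 4.5},{"translation": [0.2,-0.05,2.1],"delta_rot": [0,0,0],"jaw": 4.5},{"translation": [0.2,-0.05,2.9],"delta_rot": [0,0,0],"jaw": 4.5},{"translation": [0.2,-0.05,3.7],"delta_rot": [0,0,0],"jaw": 4.5},{"translation": [0.2,-0.05,4.5],"delta_rot": [0,0,0],"jaw": 4.5},{"translation": [0.2,-0.05,5.2],"delta_rot": [0,0,0],"jaw": 4.5},{"translation": [0.2,-0.05,5.2],"delta_rot": [0,0,0],"jaw": 4.0}]'

```text
time: 3.45
tool_pos: [0.545, -0.1671, 0.1666]
tool_rot: [-0.001, 0.997, 0.083, -0.001]
contact_force: [-0.4, 0.3, -0.2]
gripper_width: 0.468
grasp_force: 0.0
```

send_rows --steps '[{"translation": [0,0,0],"delta_rot": [0,0,0],"jaw": 3},{"translation": [0,0,0],"delta_rot": [0,0,0],"jaw": 2.5},{"translation": [0,0,0],"delta_rot": [0,0,0],"jaw": 2},{"translation": [0,0,0],"delta_rot": [0,0,0],"jaw": 1.7},{"translation": [0,0,0],"delta_rot": [0,0,0],"jaw": 1.5},{"translation": [0,0,0],"delta_rot": [0,0,0],"jaw": 1.5},{"translation": [0,0,0],"delta_rot": [0,0,0],"jaw": 1.5},{"translation": [0,0,0],"delta_rot": [0,0,0],"jaw": 1.5}]'

```text
time: 4.25
tool_pos: [0.5457, -0.1674, 0.1683]
tool_rot: [-0.0, 0.997, 0.083, -0.0]
contact_force: [0.5, 0.8, -0.4]
gripper_width: 0.176
grasp_force: 0.0
```

send_rows --steps '[{"translation": [0,0,0],"delta_rot": [0,0,0],"jaw": 1.3},{"translation": [0,0,0],"delta_rot": [0,0,0],"jaw": 1.2},{"translation": [0,0,0],"delta_rot": [0,0,0],"jaw": 1.0},{"translation": [0,0,0],"delta_rot": [0,0,0],"jaw": 0.8},{"translation": [0,0,0],"delta_rot": [0,0,0],"jaw": 0.5},{"translation": [0,0,0],"delta_rot": [0,0,0],"jaw": 0.3},{"translation": [0,0,0],"delta_rot": [0,0,0],"jaw": 0.3},{"translation": [0,0,0],"delta_rot": [0,0,0],"jaw": 0.3}]'

```text
time: 5.05
tool_pos: [0.5458, -0.1674, 0.1684]
tool_rot: [-0.0, 0.997, 0.083, 0.0]
contact_force: [0.4, 1.2, 2.0]
gripper_width: 0.128
grasp_force: 58.4
```

```bash
python3 - <<'E'
from h import *
p,R,s=cur(); print(p,R.as_rotvec(),s['gripper_width']*85.4,s['grasp_force'],s['contact_force'],s['ft_torque'],s['joint_pos'])
E
```

```text
[ 0.54580012 -0.16736648  0.16835467] [-3.13055982e+00 -2.61718701e-01 -1.35368045e-04] 10.965834743171966 58.36187303066254 [0.41026246 1.19467223 1.96989634] [ 0.32069181  0.00564476 -0.03709536] [-4.27949265e-01 -1.56886135e-02  1.81346154e+00  1.43418274e-04
  1.34379932e+00  9.76000205e-01]
```

send_rows --steps '[{"translation": [0,0,-0.4],"delta_rot": [0,0,0],"jaw": 0.3},{"translation": [0,0,-1.0],"delta_rot": [0,0,0],"jaw": 0.3},{"translation": [0,0,-2.0],"delta_rot": [0,0,0],"jaw": 0.3},{"translation": [0,0,-3.0],"delta_rot": [0,0,0],"jaw": 0.3},{"translation": [0,0,-4.0],"delta_rot": [0,0,0],"jaw": 0.3},{"translation": [0,0,-5.0],"delta_rot": [0,0,0],"jaw": 0.3},{"translation": [0,0,-6.0],"delta_rot": [0,0,0],"jaw": 0.3},{"translation": [0,0,-7.0],"delta_rot": [0,0,0],"jaw": 0.3}]'

```text
time: 5.85
tool_pos: [0.5458, -0.1675, 0.2394]
tool_rot: [0.0, 0.997, 0.083, 0.0]
contact_force: [0.3, -0.2, -2.6]
gripper_width: 0.127
grasp_force: 58.3
```

send_rows --steps '[{"translation": [0,0,-1.0],"delta_rot": [0,0,0],"jaw": 0.3},{"translation": [0,0,-2.0],"delta_rot": [0,0,0],"jaw": 0.3},{"translation": [0,0,-3.0],"delta_rot": [0,0,0],"jaw": 0.3},{"translation": [0,0,-4.0],"delta_rot": [0,0,0],"jaw": 0.3},{"translation": [0,0,-5.0],"delta_rot": [0,0,0],"jaw": 0.3},{"translation": [0,0,-6.0],"delta_rot": [0,0,0],"jaw": 0.3},{"translation": [0,0,-6.5],"delta_rot": [0,0,0],"jaw": 0.3},{"translation": [0,0,-6.5],"delta_rot": [0,0,0],"jaw": 0.3}]'

```text
time: 6.65
tool_pos: [0.5462, -0.1676, 0.3046]
tool_rot: [0.0, 0.997, 0.083, 0.001]
contact_force: [0.6, -0.5, -2.2]
gripper_width: 0.129
grasp_force: 58.4
```

```bash
cat >> h.py <<'E'
a=np.radians(7.46); ex=np.array([np.cos(a),np.sin(a),0]); ey=np.array([-np.sin(a),np.cos(a),0]); ez=np.array([0,0,1.])
C=np.array([.5484,.2689,0])-.010*ey-.037*ex   # splash front face, abreast of tray middle
def W(x,y,z): return C+x*ex+y*ey+z*ez
def foot2tcp(F,th,g): return F+g*(np.sin(th)*ey+np.cos(th)*ez)
E
python3 - <<'E'
from h import *
p,R,s=cur(); print(p,s['contact_force'],s['ft_torque'],s['grasp_force'])
f=grab('scene','s3');P=cloud(f);d=R.inv().apply((P-p).reshape(-1,3)).reshape(P.shape)*1000
m=(np.abs(d[...,0])<70)&(np.abs(d[...,1])<20)&(d[...,2]>25)&(d[...,2]<165); q=d[m]
print('mirror in tool',np.percentile(q,[1,50,99],axis=0).round(1))
A=np.c_[q[:,0],q[:,2],np.ones(len(q))]; g=q[:,1]>2; print('glass plane',np.linalg.lstsq(A[g],q[g,1],rcond=None)[0])
from scipy.optimize import *
th=np.radians(19)
F=W(0,-.040,.16); delta(foot2tcp(F,0,.1504),Rt(a)); print(foot2tcp(F,0,.1504))
E
```

```text
[ 0.54615932 -0.16758936  0.30455951] [ 0.64376786 -0.46452635 -2.20511536] [ 0.00619913 -0.03536853  0.00233081] 58.362218141555786
mirror in tool [[-58.1  -2.8  26. ]
 [  8.7   6.9  83.1]
 [ 59.8   9.2 148.4]]
glass plane [-6.28097617e-03 -6.52869696e-03  7.49122010e+00]
t 6.7 trans cm [  3.61 -38.13  -0.68] rot [ 0.0003 -0.0005  0.0366]
[0.51820488 0.21451935 0.3104    ]
```

send_rows --steps '[{"translation": [0.1,-1.2,-0.1],"delta_rot": [0,0,0.003],"jaw": 0.3},{"translation": [0.3,-3.5,-0.3],"delta_rot": [0,0,0.006],"jaw": 0.3},{"translation": [0.6,-6.5,-0.5],"delta_rot": [0,0,0.01],"jaw": 0.3},{"translation": [0.9,-9.5,-0.7],"delta_rot": [0,0,0.014],"jaw": 0.3},{"translation": [1.2,-12.5,-0.7],"delta_rot": [0,0,0.018],"jaw": 0.3},{"translation": [1.5,-15.5,-0.7],"delta_rot": [0,0,0.022],"jaw": 0.3},{"translation": [1.8,-18.5,-0.7],"delta_rot": [0,0,0.026],"jaw": 0.3},{"translation": [2.0,-21.0,-0.7],"delta_rot": [0,0,0.03],"jaw": 0.3}]'

```text
time: 7.5
tool_pos: [0.5297, 0.0452, 0.3096]
tool_rot: [-0.0, 0.998, 0.069, -0.001]
contact_force: [0.4, -0.4, -2.8]
gripper_width: 0.125
grasp_force: 58.6
```

send_rows --steps '[{"translation": [0.2,-2.5,0],"delta_rot": [0,0,0.002],"jaw": 0.3},{"translation": [0.4,-5,0],"delta_rot": [0,0,0.003],"jaw": 0.3},{"translation": [0.6,-7.5,0],"delta_rot": [0,0,0.004],"jaw": 0.3},{"translation": [0.8,-10,0],"delta_rot": [0,0,0.005],"jaw": 0.3},{"translation": [0.9,-12.5,0],"delta_rot": [0,0,0.006],"jaw": 0.3},{"translation": [1.0,-15,0],"delta_rot": [0,0,0.007],"jaw": 0.3},{"translation": [1.0,-16.7,0],"delta_rot": [0,0,0.007],"jaw": 0.3},{"translation": [1.0,-17.1,0],"delta_rot": [0,0,0.007],"jaw": 0.3}]'

```text
time: 8.3
tool_pos: [0.516, 0.2157, 0.3095]
tool_rot: [-0.0, 0.998, 0.066, -0.001]
contact_force: [-0.0, -0.0, -2.3]
gripper_width: 0.129
grasp_force: 58.7
```

```bash
python3 - <<'E'
from h import *
p,R,s=cur(); print(p,s['contact_force'],s['joint_pos'])
th=np.radians(19)
F=W(0,-.042,.12); delta(foot2tcp(F,th,.1504),Rt(a,th)); print(foot2tcp(F,th,.1504))
E
```

```text
[0.51602075 0.21571726 0.3094869 ] [-0.01142325 -0.03759237 -2.25994234] [ 2.62597433e-01 -1.33234984e-01  1.68754827e+00  6.34820725e-04
  1.58886887e+00  1.70084622e+00]
t 8.3 trans cm [ 0.22 -4.55  4.73] rot [-0.332   0.0013  0.0026]
[0.51210717 0.26108728 0.26220599]
```

send_rows --steps '[{"translation": [0.0,-0.5,0.0],"delta_rot": [-0.04,0,0],"jaw": 0.3},{"translation": [0.1,-1.1,0.3],"delta_rot": [-0.08,0,0],"jaw": 0.3},{"translation": [0.1,-1.7,0.7],"delta_rot": [-0.12,0,0],"jaw": 0.3},{"translation": [0.2,-2.3,1.2],"delta_rot": [-0.16,0,0.001],"jaw": 0.3},{"translation": [0.2,-2.9,1.8],"delta_rot": [-0.2,0,0.002],"jaw": 0.3},{"translation": [0.2,-3.5,2.4],"delta_rot": [-0.24,0,0.002],"jaw": 0.3},{"translation": [0.2,-4.1,3.0],"delta_rot": [-0.28,0.001,0.002],"jaw": 0.3},{"translation": [0.2,-4.3,3.2],"delta_rot": [-0.297,0.001,0.002],"jaw": 0.3}]'

```text
time: 9.1
tool_pos: [0.5128, 0.2569, 0.2767]
tool_rot: [0.148, 0.987, 0.064, 0.009]
contact_force: [0.4, 0.3, -1.9]
gripper_width: 0.133
grasp_force: 58.7
```

```bash
python3 - <<'E'
from h import *
p,R,s=cur(); print(p,s['contact_force'],s['joint_pos'],R.as_matrix()[:,2])
th=np.radians(17)
for z in (.06,.02): 
    F=W(0,-.042,z); delta(foot2tcp(F,th,.1504),Rt(a,th))
E
```

```text
[0.51279986 0.25691341 0.27673431] [ 0.42360772  0.26051545 -1.93311826] [ 0.46333574 -0.00747298  1.64120445 -0.28094385  1.60815827  1.90897858] [ 0.03646399 -0.29150663 -0.95587356]
t 9.1 trans cm [-0.01 -2.07  6.99] rot [ 0.0015  0.0017 -0.0012]
t 9.1 trans cm [ 0.   -3.24 10.81] rot [ 0.0015  0.0017 -0.0012]
```

send_rows --steps '[{"translation": [0,-0.2,0.8],"delta_rot": [0,0,0],"jaw": 0.3},{"translation": [0,-0.5,1.8],"delta_rot": [0,0,0],"jaw": 0.3},{"translation": [0,-0.9,3.0],"delta_rot": [0,0,0],"jaw": 0.3},{"translation": [0,-1.3,4.3],"delta_rot": [0,0,0],"jaw": 0.3},{"translation": [0,-1.7,5.6],"delta_rot": [0,0,0],"jaw": 0.3},{"translation": [0,-2.0,6.6],"delta_rot": [0,0,0],"jaw": 0.3},{"translation": [0,-2.1,7.0],"delta_rot": [0,0,0],"jaw": 0.3},{"translation": [0,-2.1,7.0],"delta_rot": [0,0,0],"jaw": 0.3}]'

```text
time: 9.9
tool_pos: [0.5134, 0.256, 0.2042]
tool_rot: [0.148, 0.987, 0.063, 0.009]
contact_force: [0.9, -0.8, -1.8]
gripper_width: 0.133
grasp_force: 58.8
```

```bash
cat > chk.py <<'E'
from h import *
import sys
p,R,s=cur(); print(p,s['contact_force'],s['ft_torque'])
f=grab('scene',sys.argv[1]);P=cloud(f)
Q=np.stack([(P-C)@ex,(P-C)@ey,P[...,2]],-1)*1000
# fit glass plane in splash frame
d=R.inv().apply((P-p).reshape(-1,3)).reshape(P.shape)*1000
m=(np.abs(d[...,0])<55)&(np.abs(d[...,1]-6)<6)&(d[...,2]>25)&(d[...,2]<135); q=Q[m]
k=np.linalg.lstsq(np.c_[q[:,0],q[:,2],np.ones(len(q))],q[:,1],rcond=None)[0]
r=q[:,1]-np.c_[q[:,0],q[:,2],np.ones(len(q))]@k; g=abs(r)<3
k=np.linalg.lstsq(np.c_[q[g,0],q[g,2],np.ones(g.sum())],q[g,1],rcond=None)[0]
print(m.sum(),'glass y=%.3f x + %.3f z + %.1f'%tuple(k),'tilt deg',np.degrees(np.arctan(k[1])),'x',np.percentile(q[:,0],[1,99]))
u=R.as_matrix()[:,2]; th=np.arctan2(-u@ey,-u[2]); F=p+.1504*u; print('tool tilt',np.degrees(th),'foot pred (splash mm)',np.round([(F-C)@ex*1000,(F-C)@ey*1000,F[2]*1000],1))
zf=F[2]*1000+6*np.sin(th); print('front corner y from glass',k[2]+k[1]*zf,'z',zf,'; rim inner -53')
cv2.imwrite(f'pics/{sys.argv[1]}c.png',cv2.resize(f['pixels'][60:260,250:450],None,fx=2.8,fy=2.8))
E
python3 chk.py s4
```

```text
[0.51338573 0.25601009 0.20417683] [ 0.88151153 -0.80740623 -1.78704718] [ 0.25975625 -0.0207129   0.00034207]
1705 glass y=0.002 x + 0.301 z + -66.8 tilt deg 16.730871501415297 x [-52.99699744  54.50003779]
tool tilt 17.0496931651852 foot pred (splash mm) [  0.5 -42.3  60.4]
front corner y from glass -48.161611056671056 z 62.14606387253496 ; rim inner -53
```

View pics/s4c.png

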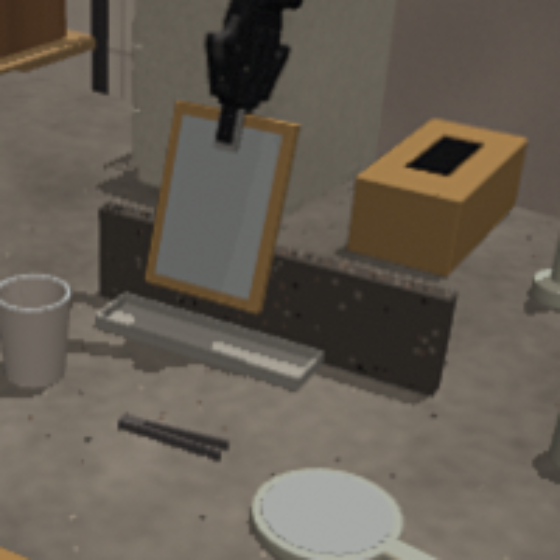

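Mirror is over the tray (foot edge at crop (150–265, 275–310)), and vision and kinematics agree to under 1 mm. I'm lowering it towards the tray floor.

send_rows --steps '[{"translation": [0,-0.2,0.7],"delta_rot": [0,0,0],"jaw": 0.3},{"translation": [0,-0.45,1.5],"delta_rot": [0,0,0],"jaw": 0.3},{"translation": [0,-0.73,2.4],"delta_rot": [0,0,0],"jaw": 0.3},{"translation": [0,-0.98,3.2],"delta_rot": [0,0,0],"jaw": 0.3},{"translation": [0,-1.2,3.9],"delta_rot": [0,0,0],"jaw": 0.3},{"translation": [0,-1.38,4.5],"delta_rot": [0,0,0],"jaw": 0.3},{"translation": [0,-1.46,4.78],"delta_rot": [0,0,0],"jaw": 0.3},{"translation": [0,-1.46,4.78],"delta_rot": [0,0,0],"jaw": 0.3}]'

```text
time: 10.75
tool_pos: [0.5136, 0.2561, 0.1546]
tool_rot: [0.148, 0.987, 0.063, 0.01]
contact_force: [-0.2, -0.3, -2.0]
gripper_width: 0.126
grasp_force: 58.8
```

```bash
python3 chk.py s5
```

```text
[0.51357739 0.25610364 0.15461296] [-0.24174609 -0.25974689 -1.97557705] [0.30003644 0.03246375 0.03481774]
1601 glass y=-0.001 x + 0.307 z + -52.3 tilt deg 17.066195475287493 x [-53.20031619  54.81092015]
tool tilt 17.034692924735953 foot pred (splash mm) [  0.8 -42.2  10.8]
front corner y from glass -48.48536131771649 z 12.569092413653443 ; rim inner -53
```

send_rows --steps '[{"translation": [0,-0.03,0.1],"delta_rot": [0,0,0],"jaw": 0.3},{"translation": [0,-0.06,0.2],"delta_rot": [0,0,0],"jaw": 0.3},{"translation": [0,-0.09,0.3],"delta_rot": [0,0,0],"jaw": 0.3},{"translation": [0,-0.12,0.4],"delta_rot": [0,0,0],"jaw": 0.3},{"translation": [0,-0.14,0.45],"delta_rot": [0,0,0],"jaw": 0.3},{"translation": [0,-0.15,0.5],"delta_rot": [0,0,0],"jaw": 0.3},{"translation": [0,-0.15,0.5],"delta_rot": [0,0,0],"jaw": 0.3},{"translation": [0,-0.15,0.5],"delta_rot": [0,0,0],"jaw": 0.3}]'

```text
time: 11.6
tool_pos: [0.5139, 0.2562, 0.1501]
tool_rot: [0.148, 0.987, 0.063, 0.01]
contact_force: [-0.1, -0.3, -1.9]
gripper_width: 0.132
grasp_force: 58.8
```

```bash
python3 - <<'E'
from h import *
p,R,s=cur(); print(p,s['contact_force'])
u=R.as_matrix()[:,2]; F=p+.1504*u; print(np.round([(F-C)@ex*1000,(F-C)@ey*1000,F[2]*1000],2))
for th,y,z in ((17,-.0460,.0052),(22,-.0466,.0060),(23.4,-.0468,.0060)):
    t=np.radians(th); delta(foot2tcp(W(0,y,z),t,.1504),Rt(a,t))
E
```

```text
[0.51385853 0.25622848 0.15005606] [-0.09954688 -0.31238349 -1.87273214]
[  1.2  -42.09   6.24]
t 11.6 trans cm [-0.11  0.35  0.21] rot [ 0.0003 -0.0006 -0.0025]
t 11.6 trans cm [-0.11 -0.88  0.21] rot [-0.087  -0.0005 -0.0025]
t 11.6 trans cm [-0.11 -1.23  0.25] rot [-0.1114 -0.0005 -0.0025]
```

send_rows --steps '[{"translation": [0,0,0.03],"delta_rot": [0,0,0],"jaw": 0.3},{"translation": [0,-0.02,0.06],"delta_rot": [0,0,0],"jaw": 0.3},{"translation": [0,-0.03,0.09],"delta_rot": [0,0,0],"jaw": 0.3},{"translation": [0,-0.03,0.11],"delta_rot": [0,0,0],"jaw": 0.3},{"translation": [0,-0.04,0.13],"delta_rot": [0,0,0],"jaw": 0.3},{"translation": [0,-0.04,0.14],"delta_rot": [0,0,0],"jaw": 0.3},{"translation": [0,-0.04,0.14],"delta_rot": [0,0,0],"jaw": 0.3},{"translation": [0,-0.04,0.14],"delta_rot": [0,0,0],"jaw": 0.3}]'

```text
time: 12.4
tool_pos: [0.5139, 0.2562, 0.1487]
tool_rot: [0.148, 0.987, 0.063, 0.01]
contact_force: [-0.1, 0.2, -1.0]
gripper_width: 0.135
grasp_force: 58.9
```

send_rows --steps '[{"translation": [0,0.06,0.02],"delta_rot": [0,0,0],"jaw": 0.3},{"translation": [0,0.12,0.04],"delta_rot": [0,0,0],"jaw": 0.3},{"translation": [0,0.18,0.06],"delta_rot": [0,0,0],"jaw": 0.3},{"translation": [0,0.24,0.07],"delta_rot": [0,0,0],"jaw": 0.3},{"translation": [0,0.3,0.09],"delta_rot": [0,0,0],"jaw": 0.3},{"translation": [0,0.36,0.11],"delta_rot": [0,0,0],"jaw": 0.3},{"translation": [0,0.39,0.12],"delta_rot": [0,0,0],"jaw": 0.3},{"translation": [0,0.39,0.12],"delta_rot": [0,0,0],"jaw": 0.3}]'

```text
time: 13.2
tool_pos: [0.5144, 0.2523, 0.1487]
tool_rot: [0.147, 0.987, 0.063, 0.01]
contact_force: [-0.6, 1.2, -0.5]
gripper_width: 0.132
grasp_force: 58.9
```

```bash
python3 chk.py s6
```

```text
[0.51441142 0.25232693 0.14873104] [-0.59187285  1.17092968 -0.46908872] [0.47313185 0.20221743 0.04553882]
1602 glass y=0.002 x + 0.304 z + -53.9 tilt deg 16.89154868331082 x [-52.92741573  54.70578475]
tool tilt 16.984055887539903 foot pred (splash mm) [  1.3 -46.    4.9]
front corner y from glass -51.913512405230506 z 6.643252880415358 ; rim inner -53
```

send_rows --steps '[{"translation": [0,0.03,0.01],"delta_rot": [0,0,0],"jaw": 0.3},{"translation": [0,0.06,0.02],"delta_rot": [0,0,0],"jaw": 0.3},{"translation": [0,0.09,0.03],"delta_rot": [0,0,0],"jaw": 0.3},{"translation": [0,0.12,0.04],"delta_rot": [0,0,0],"jaw": 0.3},{"translation": [0,0.14,0.04],"delta_rot": [0,0,0],"jaw": 0.3},{"translation": [0,0.16,0.05],"delta_rot": [0,0,0],"jaw": 0.3},{"translation": [0,0.16,0.05],"delta_rot": [0,0,0],"jaw": 0.3},{"translation": [0,0.16,0.05],"delta_rot": [0,0,0],"jaw": 0.3}]'

```text
time: 14.05
tool_pos: [0.5146, 0.2513, 0.1489]
tool_rot: [0.147, 0.987, 0.063, 0.01]
contact_force: [-1.4, 4.9, 2.2]
gripper_width: 0.129
grasp_force: 59.3
```

```bash
python3 chk.py s7; python3 - <<'E'
from h import *
p,R,s=cur(); u=R.as_matrix()[:,2]; F=p+.1504*u; F=np.array([(F-C)@ex,(F-C)@ey,F[2]]);t0=np.arctan2(-u@ey,-u[2])
B=F[1:]+.006*np.array([np.cos(t0),-np.sin(t0)])   # back-bottom corner; keep front corner on rim, back corner on floor
for th in (19,21,22,23,23.5):
    t=np.radians(th); y=F[1]-.006*np.cos(t0)+.006*np.cos(t); z=B[1]+.006*np.sin(t)+.0003
    print(th); delta(foot2tcp(W(F[0],y,z),t,.1504),Rt(a,t))
E
```

```text
[0.51457282 0.25125128 0.14889883] [-1.40374573  4.92643441  2.21381162] [ 1.47637601  0.54576136 -0.01312327]
1605 glass y=-0.000 x + 0.295 z + -53.9 tilt deg 16.421210522024563 x [-51.96109476  55.53977127]
tool tilt 16.906814521799717 foot pred (splash mm) [  1.3 -46.8   5. ]
front corner y from glass -51.906886245920454 z 6.744254727004247 ; rim inner -53
19
t 14.1 trans cm [ 0.02 -0.53 -0.04] rot [-0.0365 -0.0011 -0.0025]
21
t 14.1 trans cm [ 0.01 -1.04 -0.03] rot [-0.0714 -0.0011 -0.0025]
22
t 14.1 trans cm [ 0.01 -1.29 -0.01] rot [-0.0889 -0.001  -0.0025]
23
t 14.1 trans cm [ 0.01 -1.55  0.01] rot [-0.1063 -0.001  -0.0025]
23.5
t 14.1 trans cm [ 0.01 -1.68  0.02] rot [-0.115  -0.001  -0.0025]
```

send_rows --steps '[{"translation": [0,-0.18,-0.02],"delta_rot": [-0.012,0,0],"jaw": 0.3},{"translation": [0,-0.35,-0.04],"delta_rot": [-0.024,0,0],"jaw": 0.3},{"translation": [0,-0.53,-0.04],"delta_rot": [-0.037,0,0],"jaw": 0.3},{"translation": [0,-0.71,-0.04],"delta_rot": [-0.049,0,0],"jaw": 0.3},{"translation": [0,-0.88,-0.04],"delta_rot": [-0.061,0,0],"jaw": 0.3},{"translation": [0,-1.05,-0.03],"delta_rot": [-0.072,0,0],"jaw": 0.3},{"translation": [0,-1.27,-0.02],"delta_rot": [-0.088,0,0],"jaw": 0.3},{"translation": [0,-1.27,-0.02],"delta_rot": [-0.088,0,0],"jaw": 0.3}]'

```text
time: 14.9
tool_pos: [0.5131, 0.2637, 0.1451]
tool_rot: [0.19, 0.98, 0.063, 0.013]
contact_force: [-2.0, 5.6, 2.0]
gripper_width: 0.131
grasp_force: 59.3
```

```bash
python3 chk.py s8
```

```text
[0.51306886 0.26366668 0.14507847] [-1.97407219  5.60921762  1.96042664] [1.46097039 0.48220411 0.08828695]
1604 glass y=-0.001 x + 0.396 z + -55.0 tilt deg 21.622494513503952 x [-52.06931007  54.99921173]
tool tilt 21.996333712572618 foot pred (splash mm) [  1.5 -46.9   5.6]
front corner y from glass -51.861194951734 z 7.873828311939136 ; rim inner -53
```

send_rows --steps '[{"translation": [0,-0.05,0],"delta_rot": [-0.003,0,0],"jaw": 0.3},{"translation": [0,-0.1,0.01],"delta_rot": [-0.007,0,0],"jaw": 0.3},{"translation": [0,-0.15,0.01],"delta_rot": [-0.01,0,0],"jaw": 0.3},{"translation": [0,-0.2,0.01],"delta_rot": [-0.014,0,0],"jaw": 0.3},{"translation": [0,-0.25,0.02],"delta_rot": [-0.018,0,0],"jaw": 0.3},{"translation": [0,-0.3,0.02],"delta_rot": [-0.021,0,0],"jaw": 0.3},{"translation": [0,-0.3,0.02],"delta_rot": [-0.021,0,0],"jaw": 0.3},{"translation": [0,-0.3,0.02],"delta_rot": [-0.021,0,0],"jaw": 0.3}]'

```text
time: 15.75
tool_pos: [0.5128, 0.2663, 0.1441]
tool_rot: [0.2, 0.978, 0.063, 0.014]
contact_force: [-2.6, 6.9, 2.6]
gripper_width: 0.133
grasp_force: 59.5
```

```bash
python3 chk.py s9
```

```text
[0.51279875 0.26628396 0.14407901] [-2.64706015  6.94889072  2.60745341] [ 1.55421784  0.59452208 -0.03429866]
1618 glass y=0.001 x + 0.414 z + -54.9 tilt deg 22.475046464403565 x [-52.55684851  55.12102357]
tool tilt 23.144352843523993 foot pred (splash mm) [  1.6 -47.1   5.8]
front corner y from glass -51.52389756994748 z 8.141991188771355 ; rim inner -53
```

View pics/s9c.png

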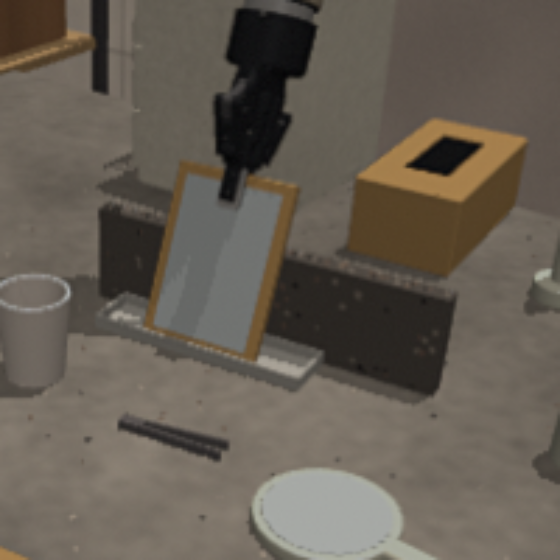

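The foot is in the tray against the front rim, at crop (150–255, 325–358). The tilt is about 22.5–23°, not quite touching the splashback yet, so I'm leaning it the last degree.

send_rows --steps '[{"translation": [0,-0.05,0],"delta_rot": [-0.003,0,0],"jaw": 0.3},{"translation": [0,-0.1,0],"delta_rot": [-0.006,0,0],"jaw": 0.3},{"translation": [0,-0.15,0],"delta_rot": [-0.009,0,0],"jaw": 0.3},{"translation": [0,-0.2,0],"delta_rot": [-0.012,0,0],"jaw": 0.3},{"translation": [0,-0.25,0],"delta_rot": [-0.015,0,0],"jaw": 0.3},{"translation": [0,-0.25,0],"delta_rot": [-0.015,0,0],"jaw": 0.3},{"translation": [0,-0.25,0],"delta_rot": [-0.015,0,0],"jaw": 0.3},{"translation": [0,-0.25,0],"delta_rot": [-0.015,0,0],"jaw": 0.3}]'

```text
time: 16.6
tool_pos: [0.5126, 0.2683, 0.1432]
tool_rot: [0.208, 0.976, 0.063, 0.014]
contact_force: [-2.7, 5.5, 2.7]
gripper_width: 0.133
grasp_force: 59.5
```

```bash
python3 chk.py s10
```

```text
[0.51257067 0.26834877 0.14324065] [-2.68949054  5.53075459  2.65764118] [ 1.45094891  0.59889249 -0.01298853]
1623 glass y=0.004 x + 0.438 z + -55.6 tilt deg 23.663194742786093 x [-52.85137221  55.36311306]
tool tilt 24.03564992211269 foot pred (splash mm) [  1.6 -47.2   5.9]
front corner y from glass -51.96409510288012 z 8.325443684515296 ; rim inner -53
```

send_rows --steps '[{"translation": [0,-0.02,0],"delta_rot": [0,0,0],"jaw": 1.1},{"translation": [0,-0.02,0],"delta_rot": [0,0,0],"jaw": 1.2},{"translation": [0,-0.02,0],"delta_rot": [0,0,0],"jaw": 1.3},{"translation": [0,-0.02,0],"delta_rot": [0,0,0],"jaw": 1.4},{"translation": [0,-0.02,0],"delta_rot": [0,0,0],"jaw": 1.6},{"translation": [0,-0.02,0],"delta_rot": [0,0,0],"jaw": 1.8},{"translation": [0,-0.02,0],"delta_rot": [0,0,0],"jaw": 2.0},{"translation": [0,-0.02,0],"delta_rot": [0,0,0],"jaw": 2.2}]'

```text
time: 17.45
tool_pos: [0.5124, 0.2675, 0.1425]
tool_rot: [0.209, 0.976, 0.062, 0.014]
contact_force: [0.3, -0.1, 0.1]
gripper_width: 0.256
grasp_force: 0.0
```

```bash
python3 chk.py s11
```

```text
[0.51237833 0.2674996  0.14253359] [ 0.32662332 -0.06450453  0.09122399] [ 0.23716476 -0.01163464 -0.02723499]
1619 glass y=0.005 x + 0.435 z + -55.3 tilt deg 23.513268017825528 x [-52.91744516  54.97720405]
tool tilt 24.144207555298205 foot pred (splash mm) [  1.1 -48.2   5.3]
front corner y from glass -51.95780044639763 z 7.744959027844178 ; rim inner -53
```

send_rows --steps '[{"translation": [0,0,0],"delta_rot": [0,0,0],"jaw": 2.6},{"translation": [0,0,0],"delta_rot": [0,0,0],"jaw": 3.0},{"translation": [0,0,0],"delta_rot": [0,0,0],"jaw": 3.0},{"translation": [0,0,-0.5],"delta_rot": [0,0,0],"jaw": 3.0},{"translation": [0,0,-1.2],"delta_rot": [0,0,0],"jaw": 3.0},{"translation": [0,0,-2.2],"delta_rot": [0,0,0],"jaw": 3.0},{"translation": [0,0,-3.4],"delta_rot": [0,0,0],"jaw": 3.0},{"translation": [0,0,-4.8],"delta_rot": [0,0,0],"jaw": 3.0}]'

```text
time: 18.3
tool_pos: [0.5098, 0.2877, 0.1877]
tool_rot: [0.208, 0.976, 0.062, 0.014]
contact_force: [-0.0, -0.3, 0.0]
gripper_width: 0.352
grasp_force: 0.0
```

send_rows --steps '[{"translation": [0,0,-1.5],"delta_rot": [0,0,0],"jaw": 3.0},{"translation": [0,0,-3],"delta_rot": [0,0,0],"jaw": 3.0},{"translation": [0,0,-4.5],"delta_rot": [0,0,0],"jaw": 3.0},{"translation": [0,0,-6],"delta_rot": [0,0,0],"jaw": 3.0},{"translation": [0,0,-7.5],"delta_rot": [0,0,0],"jaw": 3.0},{"translation": [0,0,-9],"delta_rot": [0,0,0],"jaw": 3.0},{"translation": [0,0,-9],"delta_rot": [0,0,0],"jaw": 3.0},{"translation": [0,0,-9],"delta_rot": [0,0,0],"jaw": 3.0}]'

```text
time: 19.1
tool_pos: [0.5051, 0.3238, 0.2688]
tool_rot: [0.208, 0.976, 0.062, 0.014]
contact_force: [-0.1, -0.9, 0.5]
gripper_width: 0.354
grasp_force: 0.0
```

```bash
python3 - <<'E'
from h import *
p,R,s=cur(); print(p,s['contact_force'],s['time'])
f=grab('scene','s12');g=grab('top','t12'); P=cloud(f);Q=np.stack([(P-C)@ex,(P-C)@ey,P[...,2]],-1)*1000
m=(abs(Q[...,0])<52)&(Q[...,2]>20)&(Q[...,2]<155)&(abs(Q[...,1]+55.3-.434*Q[...,2])<6); q=Q[m]
k=np.linalg.lstsq(np.c_[q[:,0],q[:,2],np.ones(len(q))],q[:,1],rcond=None)[0]; print(m.sum(),k,np.degrees(np.arctan(k[1])), k[1]*7.8+k[2])
cv2.imwrite('pics/end.png',np.hstack([cv2.resize(f['pixels'],(400,300)),cv2.resize(f['pixels'][100:250,250:450],(400,300))]))
E
```

```text
[0.50505282 0.32383141 0.26881552] [-0.10298798 -0.91325252  0.54622238] 19.1
2066 [ 2.89400205e-03  4.35507485e-01 -5.53931326e+01] 23.533485861411563 -51.99617424456076
```

View pics/end.png

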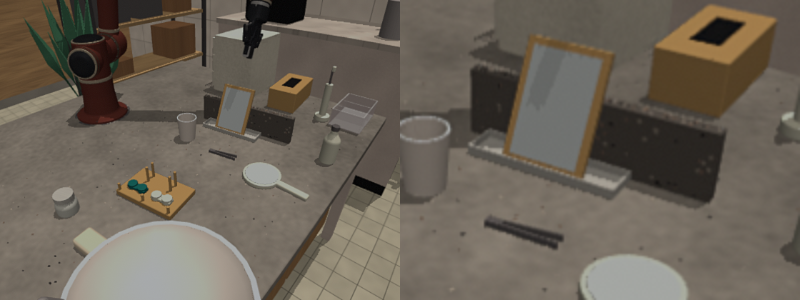

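The mirror leans on the splashback with its foot in the tray, glass out, at right-crop (505–610, 35–175). Its tilt is 23.5°, the gripper is clear, and everything else looks unmoved.

```bash
python3 -c "
from plant import *
print(job_done())"
```

```text
the job is handed in; nothing more can be done
None
```

The mirror now leans on the splashback at about 23.5°, glass facing out, with its foot in the tray against the front rim; I let go, saw nothing else moved, and handed the job in at about 19 s.

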